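# Drain a casting mould and hold the turntable's index pin out

### The job

On the casting turntable, lift the handle bar of the square plaster mould so that its cradle tips to about 60 degrees, keep it there for two seconds to drain, and bring it back level onto its stop, with the index pin still home and the round mould left alone. Let go, then pull the black knob of the sprung index pin straight up as far as it goes, so that the pin is clear of its hole in the turntable, and hold it there without turning the table, so that I can bring the next mould round. Finish while still holding the knob up.

Things in the scene. Friction and masses are not known exactly. Their poses are not given: they have to be found in the camera images.
- stand: the casting turntable's cast grey foot, fixed to the table: foot 196 mm across, with a flat tongue and a 36 mm wide bracket at the front rim that reaches 170 mm to -x of the axis and is 87 mm high; a round aluminium table 284 mm across lies on the foot, its top 50 mm above the bench, its rim 56 mm. Origin on the turning axis at bench height; its own -x points to the side with the bracket (towards the robot, give or take 0.5 rad), +y to the square mould, z up
- head (a joint): turn of the round table about the vertical axis, rad, 0 at this station; locked by the seated index pin (0.01 rad of play), turns against 0.25 N m of friction when the pin is out
- square_mould (a joint): tip of the square mould's cradle, rad: 0 level (rests on a hard stop), grows as the handle bar is lifted and the mould's mouth leans away from the handle, hard stop at 1.65. Balanced; stiff trunnions (0.2 N m, some 2 to 3 N at the handle), so it stays where it is left; may start up to 0.35 tipped
- square_mould_axis (a point): centre of the square mould's cradle, on its tipping axis, 110 mm above the bench, 72 mm to the +y side of the turning axis; the tipping axis is its own y. The mould is a white plaster block 76 x 76 x 70 mm with a round mouth on top, about 36 mm below to 34 mm above this point; the two steel uprights beside it stand at 52 mm to either side along y
- square_mould_handle (a point): middle of the square mould's handle bar: a round steel bar 10 mm thick, 80 mm free length, parallel to the tipping axis and 92 mm from it on the bracket side (own -x); own axes turn with the cradle: y along the bar, x from the bar towards the tipping axis. It can turn between gripper fingers that keep pointing down
- round_mould (a joint): tip of the round mould's cradle, the other one (round plaster mould 74 mm across, same cradle and handle, 72 mm to the -y side), rad, 0 level; to be left alone
- index_pin (a joint): lift of the sprung index pin, m: 0 seated, its tip 10 mm deep in its hole in the table's rim, and clear of the hole beyond 0.010, hard stop at 0.016. Its spring pulls it down with 5 N when seated and 10 N when fully lifted, and snaps it back when let go
- knob_centre (a point): centre of the index pin's black round knob, 29 mm across and 27 mm high, on top of the bracket; moves up with the pin. 123.5 mm above the bench when seated, 127 mm to -x of the turning axis. Below it stands a steel sleeve 18 mm across up to 106 mm above the bench, on the bracket's 87 mm high arm; the handle bars of the two moulds run 40 mm and more to the sides and 35 mm behind it

How it is judged:
On the way, in this order (a step that is already met when the one before it is completed fails the run):
1. the square mould is tipped to about 60 degrees (50 to 70) and kept there for 1.5 s, index pin home (value of joint square_mould between 0.873 and 1.222 rad and value of joint index_pin below 0.004 m), for 1.5 s.
2. the square mould is back level (within 5 degrees) with the index pin home (value of joint square_mould below 0.087 rad and value of joint index_pin below 0.004 m), for 0.2 s.
3. the index pin is pulled fully back (value of joint index_pin above 0.012 m), for 0.2 s.
At the end, for the whole second after the job is handed in: The fingers hold the knob with the index pin lifted at least 12 mm of its 16 mm (clear of its hole), the square mould level within 5 degrees, the round mould level within 8 degrees and the table not turned more than 6 degrees (value of joint index_pin above 0.012 m and contact force between the fingers and index_pin above 2 N and value of joint square_mould below 0.087 rad and value of joint round_mould below 0.15 rad and value of joint head between -0.1 and 0.1 rad); the arm keeps its last pose, push and grip.
It fails at once if the round mould was tipped (value of joint round_mould above 0.15 rad).
It fails at once if the turntable was turned off its station (value of joint head above 0.1 rad or value of joint head below -0.1 rad).
It also fails if it takes over 53 s, if anything falls off the work surface, if the arm or the gripper's body presses on something with over 40 N, if the wrist force passes 120 N, or if a joint passes its speed limit or range.

### The arm

A 6-joint arm with a two-finger parallel gripper is mounted at the origin on a cart in front of the work surface, level with it; the furniture and walls round the work are solid. World frame = base frame: x ahead of the robot, y to its left, z up, the work surface at z = 0. Lengths are in m, angles in rad, forces in N, time in s.
With the tool pointing down it reaches from about 0.375 to 0.975 m from the base axis. Payload 3.8 kg.
Tool frame: the origin (TCP) lies midway between the tips of the shut fingers; the grasp point (between the pads) lies 19 mm behind it; z points along the fingers, y is the direction in which the jaws open and shut (so a half turn about z gives the same grasp; the last joint's range is limited). The gripper opens to 85 mm and grips with 20 to 120 N. Pads are 22 mm wide; open, the fingers measure 114 mm over their backs; the gripper's body (76 mm by 85 mm) begins 54 mm behind the grasp point. The pads swing forward as they close: fully open they stand 13 mm farther back than shut.
Start: joints at [-1.175, 0.264, 1.604, -0, 1.274, -0.037], TCP at [0.283, -0.613, 0.203] pointing down, gripper open.
Joint ranges: [-2.63, 2.63], [-0.94, 2.18], [0.31, 2.57], [-1.31, 4.45], [0, 2.66], [-2.55, 2.55]. Speed limits (rad/s): [2.57, 2.57, 3.14, 3.14, 3.14, 3.14].

### API

Orientations are given as a rotation vector (axis times angle).
In Python, from workcell import bot gives the robot as it stands.
- The arm moves only by the tool drive_tool, never from a script. Its argument "deltas" is a list of rows, each an object with "hand": the opening, from 0 (shut) to 1 (fully open); "offset": the shift along the world's x, y, z in cm, a list of three; "angular": the turn, a rotation vector about the world's x, y, z in degrees, a list of three. A call has 1 to 8 rows; each row is the pose to reach, as a shift and turn from the pose commanded when the call began; what a row does not reach only later rows make up. A row lasts 1/8 s, in which the tool goes at most 62.5 mm and 10.7 degrees, less where a joint would pass 70% of its speed; a pose out of reach is approached as far as the arm can. A call with a gripper value outside its range is refused whole. The fingers move at their own pace and stop on an object; "force" is the grip in N (left out, the last holds). Time passes only in rows, so rows that repeat a pose let the fingers close. It gives the time, the measured TCP pose, the force and the opening at its end, in the units of the state.
- bot.read_state(): the state, without advancing time (a new reading comes with each control period).
- bot.read_camera(name): name is "scene" or "top"; returns a dict with "frame" (480x640x3 uint8, blue, green, red), "mtx" (3x3 intrinsics, pixels), "R" (3x3) and "t" (3): a world point X has camera coordinates R X + t. Camera axes: x right, y down, z forward; pixel columns grow to the right and rows downward; lengths in m; the calibration is good to about 2 mm. A picture is of the moment at which its call begins. There is no depth.
- bot.finish_job(): hands the job in, once; it reports no verdict.
The state is a dict: "time": time; "q": joint angles; "joint_vel": joint speeds; "joint_torque": joint torques, N m; "tool_pos": TCP position; "tcp_rot": TCP orientation; "wrist_force": force on the tool from outside, world axes, zero at the start; "torque": the same for the moment, N m; "width": opening from 0.0 (shut) to 1.0 (fully open).
Only numpy, scipy, OpenCV 4.12 (cv2) and the standard library are available. Lean on these libraries where they do the work, as an engineer would, in place of code of your own. Each camera call takes 0.05 s, during which the arm holds its last target. There are 200 camera calls.

## Working session

There is one attempt and no reset: what is moved stays moved. The work goes in short steps, Python scripts to look and compute and a tool call to move; the robot and the scene stay as the last step left them, time stands still between calls to the robot, and variables do not carry over. Pictures are saved under pics/ and viewed, about 8 in all and at most 12, crops included, and the job is handed in when it is done.

Besides the shell and the picture viewer there is one more tool, called after "Emit:" by a JSON object that holds its "method" and its "body", one argument or row to a line. drive_tool: Moves the arm, as the interface text tells. Its arguments: {"type":"object","properties":{"deltas":{"type":"array"},"force":{"type":"number"}},"required":["deltas"]}

```bash
mkdir -p pics; ls; python3 - <<'E'
from workcell import bot
import cv2,numpy as np
s=bot.read_state(); print({k:np.round(v,3) for k,v in s.items()})
for n in("scene","top"):
    c=bot.read_camera(n); cv2.imwrite(f"pics/{n}0.png",c["frame"]); np.savez(f"{n}0.npz",**{k:c[k] for k in("mtx","R","t")}); print(n,c["mtx"].round(1).tolist(),(-c["R"].T@c["t"]).round(3),c["R"].round(3).tolist())
E
```

```text
pics
{'time': np.float64(0.0), 'q': array([-1.175,  0.265,  1.605,  0.   ,  1.274, -0.037]), 'joint_vel': array([ 0.   , -0.001,  0.002, -0.   ,  0.   , -0.   ]), 'joint_torque': array([-0.0000e+00, -5.1512e+01, -3.6731e+01, -0.0000e+00,  1.3000e-02,
       -0.0000e+00]), 'tool_pos': array([ 0.283, -0.612,  0.202]), 'tcp_rot': array([-3.066e+00, -6.740e-01,  1.000e-03]), 'wrist_force': array([ 0.103, -0.166, -0.102]), 'torque': array([0.019, 0.014, 0.   ]), 'width': np.float64(0.997)}
scene [[618.5, 0.0, 318.5], [0.0, 618.5, 242.0], [0.0, 0.0, 1.0]] [-0.003  0.54   0.51 ] [[-0.667, -0.745, 0.007], [-0.382, 0.333, -0.862], [0.64, -0.578, -0.507]]
top [[584.6, 0.0, 324.9], [0.0, 584.6, 228.3], [0.0, 0.0, 1.0]] [0.5   0.023 0.957] [[0.022, -1.0, -0.01], [-0.998, -0.021, -0.058], [0.058, 0.011, -0.998]]
```

View pics/scene0.png

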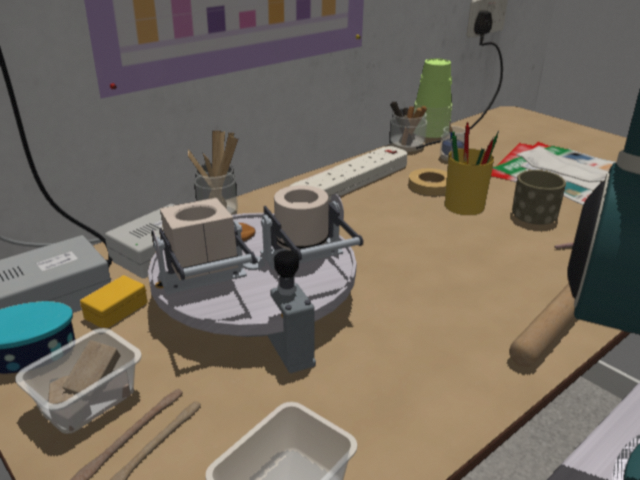

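View pics/top0.png

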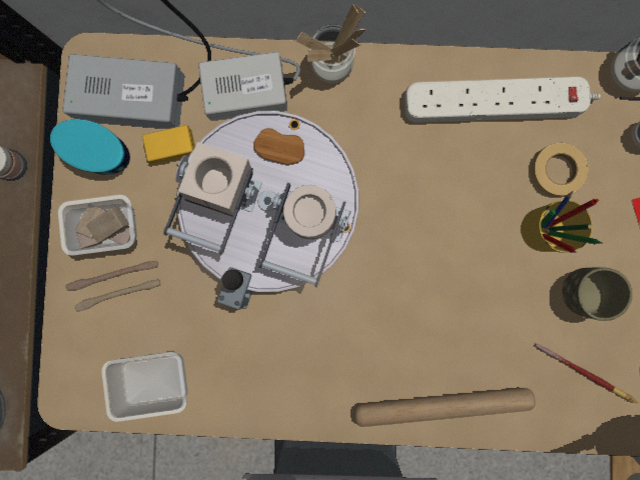

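The scene view shows the square mould at left (190,235), its bar running from about (165,275) to (255,262), and the knob at (287,263). In the top view the bar runs from about (168,233) to (224,250) and the knob is at (233,279).

```bash
cat > h.py <<'E'
import cv2,numpy as np
def cal(n):
    d=np.load(f"{n}0.npz"); return d["mtx"],d["R"],d["t"]
def ray(n,p):
    K,R,t=cal(n); v=R.T@np.linalg.inv(K)@np.array([*p,1.]); return -R.T@t,v/np.linalg.norm(v)
def plane(n,p,z):
    o,v=ray(n,p); return o+v*(z-o[2])/v[2]
def tri(p1,p2):
    (a,u),(b,v)=ray("scene",p1),ray("top",p2)
    s=np.linalg.lstsq(np.c_[u,-v],b-a,rcond=None)[0]
    x,y=a+u*s[0],b+v*s[1]; return (x+y)/2,np.linalg.norm(x-y)
def proj(n,X):
    K,R,t=cal(n); q=K@(R@np.asarray(X)+t); return q[:2]/q[2]
E
python3 - <<'E'
from h import *
t=cv2.imread("pics/top0.png"); s=cv2.imread("pics/scene0.png")
def blob(im,x0,x1,y0,y1,th):
    m=np.zeros(im.shape[:2],np.uint8); m[y0:y1,x0:x1]=(im[y0:y1,x0:x1].max(2)<th)
    n,l,st,c=cv2.connectedComponentsWithStats(m); i=1+st[1:,4].argmax(); return c[i],st[i]
kt=blob(t,215,250,262,297,45); ks=blob(s,268,305,243,285,45)
print(kt,ks,tri(ks[0],kt[0]),plane("top",kt[0],.1235+.005))
# disc rim points: bluish-white vs brown bench
hsv=cv2.cvtColor(t,cv2.COLOR_BGR2HSV); m=((hsv[...,1]<40)&(hsv[...,2]>140)).astype(np.uint8)
m[:, :150]=0; m[:,375:]=0; m[:105]=0; m[310:]=0
cs,_=cv2.findContours(cv2.morphologyEx(m,cv2.MORPH_OPEN,np.ones((3,3))),0,1); h=cv2.convexHull(np.vstack([c for c in cs if cv2.contourArea(c)>300]))[:,0]
P=np.array([plane("top",p,.056)[:2] for p in h]); 
from scipy.optimize import least_squares
f=least_squares(lambda c:np.hypot(*(P-c).T)-.142,P.mean(0),loss="soft_l1",f_scale=.003); print("centre",f.x,np.round(f.fun,3))
a=cv2.resize(t[130:310,155:365],None,fx=3.6,fy=3.3,interpolation=2); cv2.imwrite("pics/tc.png",cv2.resize(t[135:305,160:360],(800,680))[:600] if 0 else cv2.resize(t[160:310,160:360],(800,600),interpolation=2))
cv2.imwrite("pics/sc.png",cv2.resize(s[190:340,140:340],(800,600),interpolation=2))
E
```

```text
(array([234.87790698, 281.60465116]), array([225, 270,  18,  20, 172], dtype=int32)) (array([286.56671252, 264.16781293]), array([274, 243,  27,  42, 727], dtype=int32)) (array([0.47035832, 0.1602258 , 0.12329986]), np.float64(0.0027382949093145916)) [0.46963888 0.15834581 0.1285    ]
centre [0.58877815 0.12604482] [ 0.001  0.001  0.     0.    -0.001 -0.001 -0.002 -0.002 -0.002  0.
 -0.006 -0.006 -0.006 -0.006 -0.007 -0.007 -0.007 -0.007  0.015  0.014
 -0.005 -0.004 -0.001 -0.     0.001  0.001 -0.004 -0.004 -0.004 -0.003
 -0.003 -0.003 -0.003 -0.002 -0.002 -0.003 -0.003 -0.003 -0.003  0.003
  0.003  0.003  0.003]
```

View pics/tc.png

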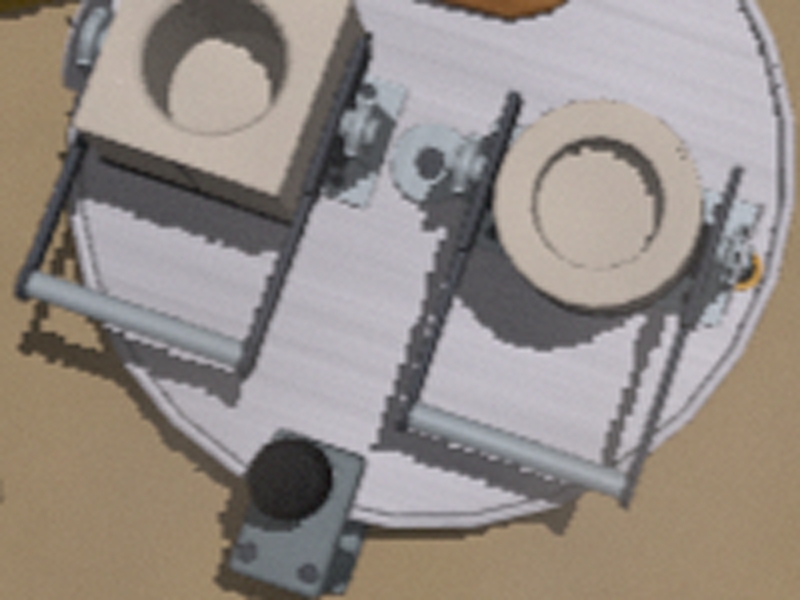

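View pics/sc.png

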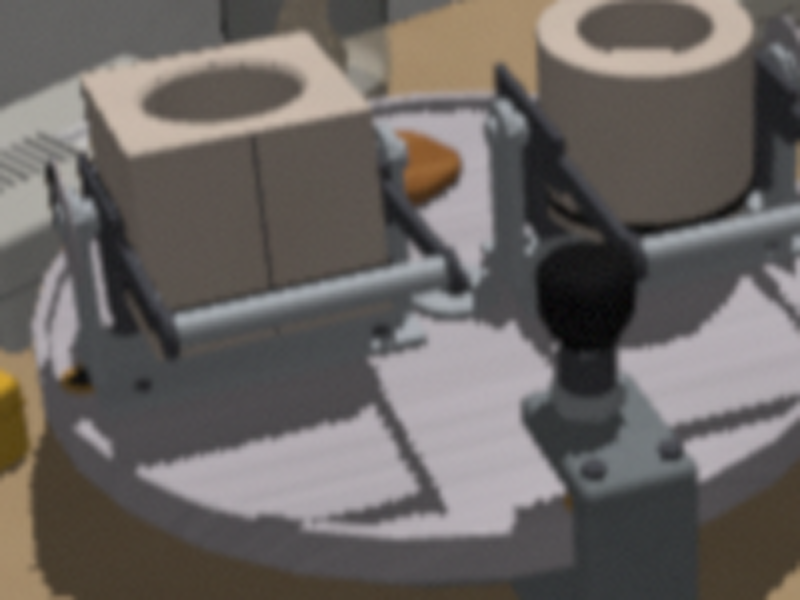

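In the crops, the bar ends are at top (167.5,231.2) and (221.2,248), and at scene (184.5,272) and (252.5,257.5). The knob is at top (232.5,279.5) and scene about (286.5,264).

```bash
python3 - <<'E'
from h import *
a,ea=tri((184.5,272),(167.5,231.2)); b,eb=tri((252.5,257.5),(221.2,248)); k,ek=tri((286.5,264),(232.5,279.5))
print(a,ea,b,eb,np.linalg.norm(a-b),k,ek); m=(a+b)/2; d=b-a
u=np.array([d[1],-d[0]])/np.hypot(*d[:2]); u*=np.sign(u[0]); yaw=np.arctan2(u[1],u[0])
c=k[:2]+.127*u; print("mid",m,"yaw",yaw,"centre",c, "plane knob",plane("top",(232.5,279.5),.13))
for C in (c,(.5888,.126)):
    C=np.array(C);v=np.array([-u[1],u[0]]); ax=np.r_[C+.072*v,.11]; print("axis",ax,"handle rel",m-ax, "in frame",(m-ax)[:2]@u,(m-ax)[:2]@v,"tip",np.arctan2(m[2]-.11,-(m-ax)[:2]@u))
    k2=C-.127*u; print("knob",k2, "yaw from knob",np.arctan2(*(C-k[:2])[::-1]))
E
```

```text
[0.53872372 0.25779491 0.12114579] 0.0018601765758127413 [0.51577134 0.17959762 0.11945304] 0.0034363496154684483 0.08151376255443808 [0.47181592 0.16195953 0.12379952] 0.0016741699685660148
mid [0.52724753 0.21869627 0.12029941] yaw -0.2855002182240222 centre [0.59367507 0.12619158] plane knob [0.47257814 0.16155312 0.13      ]
axis [0.61395297 0.19527708 0.11      ] handle rel [-0.08670544  0.02341919  0.01029941] in frame -0.08979140061449307 -0.0019483002566861862 tip 0.11420466868515304
knob [0.47181592 0.16195953] yaw from knob -0.2855002182240222
axis [0.6090779 0.1950855 0.11     ] handle rel [-0.08183037  0.02361076  0.01029941] in frame -0.08516762328646969 -0.00039147593427731053 tip 0.12034669768944752
knob [0.46694085 0.16176796] yaw from knob -0.29822115625621376
```

Emit:
{"method": "drive_tool", "body": {
  "deltas": [
    {"hand": 0.45, "offset": [0, 0, 5], "angular": [0, 0, 8]},
    {"hand": 0.45, "offset": [24.4, 83.2, 9], "angular": [0, 0, 48.8]},
    {"hand": 0.45, "offset": [24.4, 83.2, 9], "angular": [0, 0, 48.8]},
    {"hand": 0.45, "offset": [24.4, 83.2, 9], "angular": [0, 0, 48.8]},
    {"hand": 0.45, "offset": [24.4, 83.2, 9], "angular": [0, 0, 48.8]},
    {"hand": 0.45, "offset": [24.4, 83.2, 9], "angular": [0, 0, 48.8]},
    {"hand": 0.45, "offset": [24.4, 83.2, 9], "angular": [0, 0, 48.8]},
    {"hand": 0.45, "offset": [24.4, 83.2, 9], "angular": [0, 0, 48.8]}
  ],
  "force": 30
}}

```text
time: 1.1
tool_pos: [0.406, -0.1913, 0.2733]
tcp_rot: [-2.516, -1.881, -0.0]
wrist_force: [1.3, -0.3, -0.7]
width: 0.448
```

Emit:
{"method": "drive_tool", "body": {
  "deltas": [
    {"hand": 0.45, "offset": [12, 40, 0], "angular": [0, 0, 0]},
    {"hand": 0.45, "offset": [12, 40, 0], "angular": [0, 0, 0]},
    {"hand": 0.45, "offset": [12, 40, 0], "angular": [0, 0, 0]},
    {"hand": 0.45, "offset": [12, 40, 0], "angular": [0, 0, 0]},
    {"hand": 0.45, "offset": [12, 40, 0], "angular": [0, 0, 0]},
    {"hand": 0.45, "offset": [12, 40, 0], "angular": [0, 0, 0]},
    {"hand": 0.45, "offset": [12, 40, 0], "angular": [0, 0, 0]},
    {"hand": 0.45, "offset": [12, 40, 0], "angular": [0, 0, 0]}
  ]
}}

```text
time: 2.1
tool_pos: [0.5259, 0.2093, 0.2724]
tcp_rot: [-2.511, -1.886, 0.002]
wrist_force: [0.1, -0.7, 0.4]
width: 0.449
```

```bash
python3 - <<'E'
from workcell import bot
s=bot.read_state(); print(s["time"],s["tool_pos"].round(4),s["tcp_rot"].round(3),s["joint_vel"].round(3))
E
```

```text
2.1 [0.5259 0.2093 0.2724] [-2.511e+00 -1.886e+00  2.000e-03] [-0.047 -0.03   0.033 -0.028  0.021 -0.018]
```

Emit:
{"method": "drive_tool", "body": {
  "deltas": [
    {"hand": 0.45, "offset": [0.1, 0.8, -4], "angular": [0, 0, 0]},
    {"hand": 0.45, "offset": [0.1, 0.8, -8], "angular": [0, 0, 0]},
    {"hand": 0.45, "offset": [0.1, 0.8, -11.5], "angular": [0, 0, 0]},
    {"hand": 0.45, "offset": [0.1, 0.8, -12], "angular": [0, 0, 0]},
    {"hand": 0.45, "offset": [0.1, 0.8, -12], "angular": [0, 0, 0]}
  ]
}}

```text
time: 2.72
tool_pos: [0.5273, 0.214, 0.1541]
tcp_rot: [2.516, 1.881, 0.0]
wrist_force: [-0.2, 0.6, 0.0]
width: 0.448
```

```bash
cat > look.py <<'E'
import sys
from workcell import bot
from h import *
s=bot.read_state(); print(round(float(s["time"]),2),s["tool_pos"].round(4),s["tcp_rot"].round(3),s["wrist_force"].round(1),round(float(s["width"]),3))
a=bot.read_camera("scene")["frame"]; b=bot.read_camera("top")["frame"]
n=sys.argv[1]; cv2.imwrite(f"pics/s{n}.png",a); cv2.imwrite(f"pics/t{n}.png",b)
# left: scene crop (140..340,130..350), right: top crop (140..340,130..350), scale 2 x 2
cv2.imwrite(f"pics/c{n}.png",np.hstack([cv2.resize(a[150:350,140:340],(600,600),interpolation=2)[:, :400*600//400] if 0 else cv2.resize(a[150:350,140:340],(400,400),interpolation=2),cv2.resize(b[150:350,140:340],(400,400),interpolation=2)]))
E
python3 look.py 1
```

```text
2.73 [0.5273 0.214  0.1541] [2.516 1.881 0.   ] [-0.2  0.6  0. ] 0.448
```

View pics/c1.png

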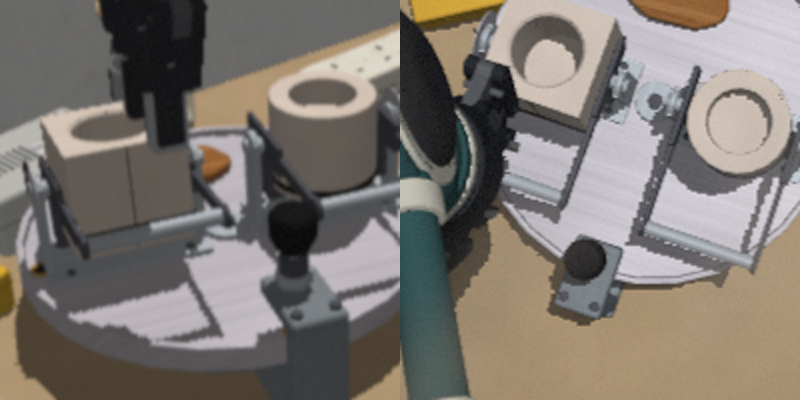

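The picture shows the fingers straddling the bar's line with the two tips at crop (135,115) and (165,147). The bar lies below them with nothing in the way.

Emit:
{"method": "drive_tool", "body": {
  "deltas": [
    {"hand": 0.45, "offset": [0, 0.2, -2], "angular": [0, 0, 0]},
    {"hand": 0.45, "offset": [0, 0.2, -4], "angular": [0, 0, 0]},
    {"hand": 0.45, "offset": [0, 0.2, -5.3], "angular": [0, 0, 0]},
    {"hand": 0.45, "offset": [0, 0.2, -5.3], "angular": [0, 0, 0]},
    {"hand": 0.45, "offset": [0, 0.2, -5.3], "angular": [0, 0, 0]}
  ]
}}

```text
time: 3.45
tool_pos: [0.5273, 0.2167, 0.1006]
tcp_rot: [2.516, 1.882, 0.0]
wrist_force: [-0.4, 0.3, -0.0]
width: 0.447
```

Emit:
{"method": "drive_tool", "body": {
  "deltas": [
    {"hand": 0.2, "offset": [0, 0, 0], "angular": [0, 0, 0]},
    {"hand": 0.1, "offset": [0, 0, 0], "angular": [0, 0, 0]},
    {"hand": 0.0, "offset": [0, 0, 0], "angular": [0, 0, 0]},
    {"hand": 0.0, "offset": [0, 0, 0], "angular": [0, 0, 0]},
    {"hand": 0.0, "offset": [0, 0, 0], "angular": [0, 0, 0]},
    {"hand": 0.0, "offset": [0, 0, 0], "angular": [0, 0, 0]}
  ],
  "force": 30
}}

```text
time: 4.2
tool_pos: [0.5271, 0.2166, 0.1005]
tcp_rot: [-2.516, -1.882, 0.0]
wrist_force: [0.0, 0.1, 0.2]
width: -0.002
```

```bash
python3 look.py 2
```

```text
4.2 [0.5271 0.2166 0.1005] [-2.516 -1.882  0.   ] [0.  0.1 0.2] -0.002
```

View pics/c2.png

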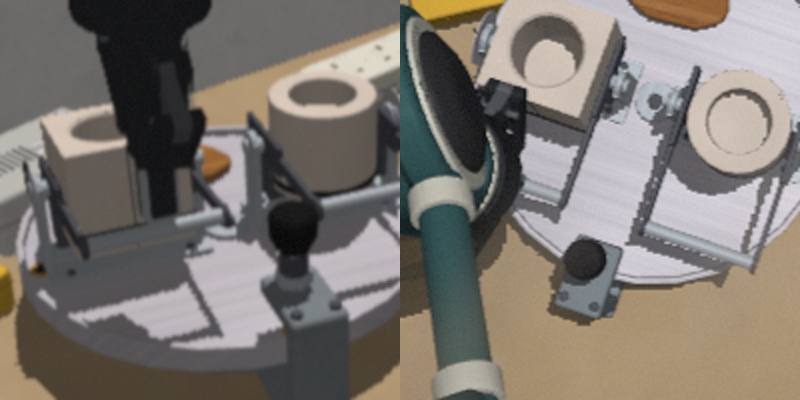

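Width reads about 0, so the fingers shut without the bar. I'll zoom in to see on which side they are.

```bash
python3 - <<'E'
from h import *
for X in ([.5271,.2166,.1005],[.5271,.2166,.1195],[.527,.219,.12]): print(X,proj("scene",X),proj("top",X))
s=cv2.imread("pics/s2.png"); cv2.imwrite("pics/z2.png",cv2.resize(s[205:305,165:295],(780,600),interpolation=2))
E
```

```text
[0.5271, 0.2166, 0.1005] [220.90597843 277.94135796] [199.60703904 240.83076527]
[0.5271, 0.2166, 0.1195] [219.72774458 264.42702975] [196.64274082 240.34612339]
[0.527, 0.219, 0.12] [218.02312095 264.8289972 ] [194.8927489  240.36697394]
```

View pics/z2.png

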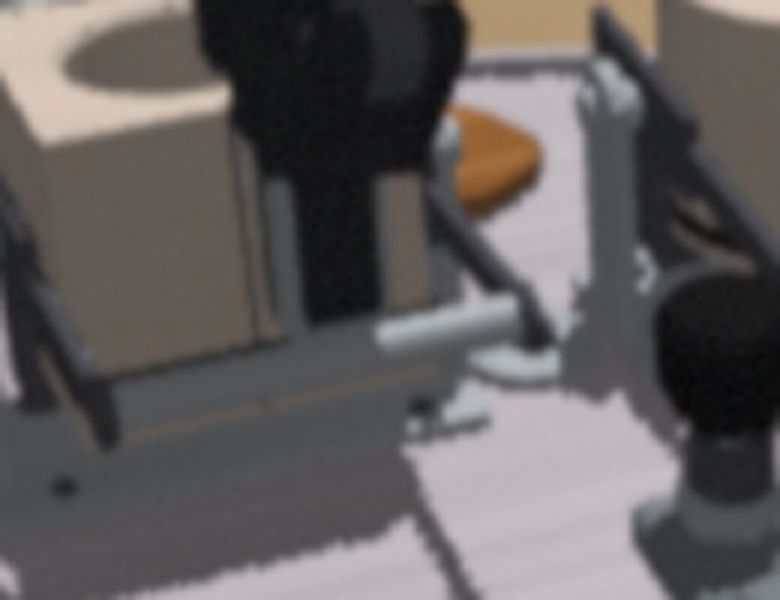

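```bash
python3 - <<'E'
from h import *
u=np.array([.9594,-.2821,0]);v=np.array([.2821,.9594,0])
T=np.array([.5273,.214,.1541])
for n,s in(("near",-1),("far",1)):
  for w in(-.011,.011):
    for e in (.019,.033): print(n,w,e,proj("scene",T+s*e*u+w*v+[0,0,.006]).round(1))
s0=cv2.imread("pics/scene0.png").astype(int)
for n in "12":
    s=cv2.imread(f"pics/s{n}.png").astype(int); d=np.abs(s-s0).max(2)>25
    print(n,[(x,int(np.max(np.nonzero(d[:300,x])[0])), int(np.max(np.nonzero((s[:,x].max(1)<50)[:300]&d[:300,x])[0],initial=0))) for x in range(196,240,2) if d[:300,x].any()])
s=cv2.imread("pics/s2.png")
for y in range(246,286,2): print(y,s[y,214:232:2].mean(1).astype(int),s0[y,214:232:2].mean(1).astype(int))
E
```

```text
near -0.011 0.019 [233.5 239.1]
near -0.011 0.033 [237.6 244.9]
near 0.011 0.019 [214.6 243.3]
near 0.011 0.033 [218.4 249.2]
far -0.011 0.019 [223.  224.2]
far -0.011 0.033 [219.4 219.1]
far 0.011 0.019 [204.8 228.1]
far 0.011 0.033 [201.3 222.8]
1 [(196, 270, 174), (198, 269, 176), (200, 269, 176), (202, 268, 198), (204, 268, 207), (206, 267, 208), (208, 267, 262), (210, 266, 208), (212, 266, 196), (214, 265, 195), (216, 221, 197), (218, 221, 217), (220, 224, 223), (222, 224, 223), (224, 223, 222), (226, 223, 222), (228, 222, 221), (230, 222, 221), (232, 221, 219), (234, 220, 194), (236, 193, 193), (238, 193, 193)]
2 [(196, 270, 200), (198, 269, 211), (200, 269, 215), (202, 268, 216), (204, 268, 226), (206, 267, 228), (208, 267, 234), (210, 266, 234), (212, 266, 234), (214, 266, 243), (216, 265, 258), (218, 265, 258), (220, 264, 258), (222, 264, 257), (224, 263, 257), (226, 263, 256), (228, 256, 255), (230, 233, 233), (232, 233, 233), (234, 233, 233), (236, 230, 230), (238, 226, 222)]
246 [54 23 22 21 20 20 22 66 88] [83 82 84 82 83 83 85 83 83]
248 [57 23 17 21 21 23 22 59 89] [81
[... 513 characters left out ...]

264 [83 84 85 86 85 85 86 87 91] [154 147 134 125 113 105  97  90  83]
266 [84 84 85 85 83 85 83 83 84] [109 102  95  86  82  79  78  76  76]
268 [83 83 82 83 84 86 86 88 87] [80 78 77 77 75 79 80 80 80]
270 [84 86 85 88 86 84 84 82 81] [76 79 79 80 79 77 76 76 77]
272 [86 84 82 81 80 80 80 80 81] [79 78 76 76 75 74 74 73 75]
274 [80 80 80 80 80 80 81 81 81] [73 74 74 74 74 74 74 74 76]
276 [79 79 82 81 80 80 81 83 81] [73 73 74 74 74 74 75 75 75]
278 [79 81 81 81 82 83 82 82 82] [75 75 75 75 76 76 76 76 77]
280 [82 82 82 83 84 82 82 83 83] [75 75 76 76 76 75 75 77 76]
282 [84 82 81 81 81 82 82 81 81] [77 75 77 76 75 76 75 76 77]
284 [83 82 82 82 82 83 83 84 84] [76 77 76 77 75 76 75 76 76]
```

The columns match the predicted tip position, but the fingers' visible ends are about 20 px (27 mm) higher than the reported TCP in both pictures. So the fingers shut just above the bar, and I need to go about 28 mm lower. That height is safe under either reading, because the table rim is at 56 mm.

Emit:
{"method": "drive_tool", "body": {
  "deltas": [
    {"hand": 0.45, "offset": [0, 0, 0.5], "angular": [0, 0, 0]},
    {"hand": 0.45, "offset": [0, 0, 0.5], "angular": [0, 0, 0]},
    {"hand": 0.45, "offset": [0, 0, 0.5], "angular": [0, 0, 0]},
    {"hand": 0.45, "offset": [0, 0.1, -1], "angular": [0, 0, 0]},
    {"hand": 0.45, "offset": [0, 0.1, -2], "angular": [0, 0, 0]},
    {"hand": 0.45, "offset": [0, 0.1, -2.7], "angular": [0, 0, 0]},
    {"hand": 0.45, "offset": [0, 0.1, -2.7], "angular": [0, 0, 0]}
  ]
}}

```text
time: 5.18
tool_pos: [0.5262, 0.2173, 0.0722]
tcp_rot: [-2.515, -1.881, 0.004]
wrist_force: [-0.7, 0.9, -0.1]
width: 0.45
```

Emit:
{"method": "drive_tool", "body": {
  "deltas": [
    {"hand": 0.2, "offset": [0, 0, 0], "angular": [0, 0, 0]},
    {"hand": 0.0, "offset": [0, 0, 0], "angular": [0, 0, 0]},
    {"hand": 0.0, "offset": [0, 0, 0], "angular": [0, 0, 0]},
    {"hand": 0.0, "offset": [0, 0, 0], "angular": [0, 0, 0]},
    {"hand": 0.0, "offset": [0, 0, 0], "angular": [0, 0, 0]}
  ],
  "force": 30
}}

```text
time: 5.8
tool_pos: [0.5272, 0.2179, 0.074]
tcp_rot: [-2.516, -1.882, -0.001]
wrist_force: [-1.5, 0.2, 2.8]
width: 0.099
```

```bash
python3 look.py 3; python3 - <<'E'
import cv2
s=cv2.imread("pics/s3.png"); cv2.imwrite("pics/z3.png",cv2.resize(s[205:305,165:295],(780,600),interpolation=2))
E
```

```text
5.8 [0.5272 0.2179 0.074 ] [-2.516e+00 -1.882e+00 -1.000e-03] [-1.5  0.2  2.8] 0.099
```

The fingers stopped at 0.10, so the bar is gripped. I'll start the arc upwards.

Emit:
{"method": "drive_tool", "body": {
  "deltas": [
    {"hand": 0, "offset": [0.07, -0.02, 0.53], "angular": [0, 0, 0]},
    {"hand": 0, "offset": [0.17, -0.05, 1.06], "angular": [0, 0, 0]},
    {"hand": 0, "offset": [0.31, -0.09, 1.58], "angular": [0, 0, 0]},
    {"hand": 0, "offset": [0.46, -0.14, 2.09], "angular": [0, 0, 0]},
    {"hand": 0, "offset": [0.65, -0.19, 2.6], "angular": [0, 0, 0]},
    {"hand": 0, "offset": [0.87, -0.26, 3.08], "angular": [0, 0, 0]},
    {"hand": 0, "offset": [1.11, -0.33, 3.56], "angular": [0, 0, 0]},
    {"hand": 0, "offset": [1.38, -0.41, 4.02], "angular": [0, 0, 0]}
  ]
}}

```text
time: 6.9
tool_pos: [0.5393, 0.2139, 0.1139]
tcp_rot: [-2.514, -1.88, 0.004]
wrist_force: [-6.5, 3.2, -0.8]
width: 0.103
```

```bash
python3 look.py 4
```

```text
6.9 [0.5393 0.2139 0.1139] [-2.514 -1.88   0.004] [-6.5  3.2 -0.8] 0.103
```

View pics/c4.png

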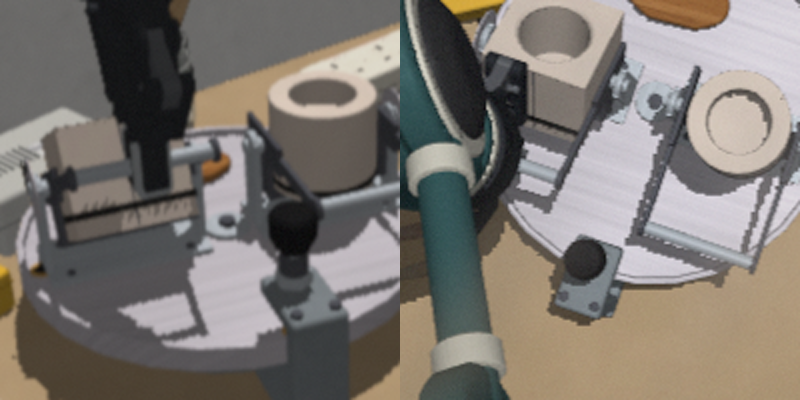

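The square mould is tipping (bar ends in the scene view at about (177,240) and (245,225)), and the rest is unmoved. I'll continue the arc to 60°.

Emit:
{"method": "drive_tool", "body": {
  "deltas": [
    {"hand": 0, "offset": [0.22, -0.07, 0.49], "angular": [0, 0, 0]},
    {"hand": 0, "offset": [0.55, -0.16, 0.96], "angular": [0, 0, 0]},
    {"hand": 0, "offset": [0.92, -0.27, 1.41], "angular": [0, 0, 0]},
    {"hand": 0, "offset": [1.32, -0.39, 1.83], "angular": [0, 0, 0]},
    {"hand": 0, "offset": [1.74, -0.51, 2.22], "angular": [0, 0, 0]},
    {"hand": 0, "offset": [2.18, -0.64, 2.59], "angular": [0, 0, 0]},
    {"hand": 0, "offset": [2.64, -0.78, 2.92], "angular": [0, 0, 0]},
    {"hand": 0, "offset": [3.11, -0.91, 3.22], "angular": [0, 0, 0]}
  ]
}}

```text
time: 8.0
tool_pos: [0.5712, 0.2044, 0.1479]
tcp_rot: [-2.515, -1.881, 0.002]
wrist_force: [-9.7, 1.3, 5.6]
width: 0.106
```

```bash
python3 look.py 5
```

```text
8.0 [0.5712 0.2044 0.1479] [-2.515e+00 -1.881e+00  2.000e-03] [-9.7  1.3  5.6] 0.106
```

View pics/c5.png

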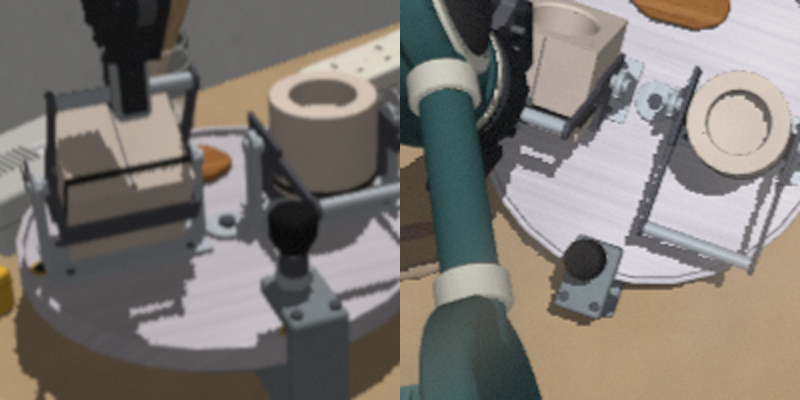

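Two bar ends are visible, at scene (165,199) and (236.5,189). The chord of the travelled arc gives a tip of about 1.05 rad. I'll cross-check that against the picture, then hold.

```bash
python3 - <<'E'
from h import *
u=np.array([.9594,-.2821,0]);v=np.array([.2821,.9594,0])
for th in(.9,1.05,1.2):
    c=np.array([.613,.195,.11])-.092*np.cos(th)*u+[0,0,.092*np.sin(th)]
    print(th,proj("scene",c+.042*v).round(1),proj("scene",c-.042*v).round(1))
E
```

```text
0.9 [168.5 213.3] [239.1 199.5]
1.05 [165.2 203. ] [235.6 189.7]
1.2 [162.1 193.9] [231.9 181.1]
```

Emit:
{"method": "drive_tool", "body": {
  "deltas": [
    {"hand": 0, "offset": [0, 0, 0], "angular": [0, 0, 0]},
    {"hand": 0, "offset": [0, 0, 0], "angular": [0, 0, 0]},
    {"hand": 0, "offset": [0, 0, 0], "angular": [0, 0, 0]},
    {"hand": 0, "offset": [0, 0, 0], "angular": [0, 0, 0]},
    {"hand": 0, "offset": [0, 0, 0], "angular": [0, 0, 0]},
    {"hand": 0, "offset": [0, 0, 0], "angular": [0, 0, 0]},
    {"hand": 0, "offset": [0, 0, 0], "angular": [0, 0, 0]},
    {"hand": 0, "offset": [0, 0, 0], "angular": [0, 0, 0]}
  ]
}}

```text
time: 9.1
tool_pos: [0.5722, 0.2041, 0.1485]
tcp_rot: [2.515, 1.881, 0.0]
wrist_force: [-8.2, -0.1, 7.2]
width: 0.103
```

Emit:
{"method": "drive_tool", "body": {
  "deltas": [
    {"hand": 0, "offset": [0, 0, 0], "angular": [0, 0, 0]},
    {"hand": 0, "offset": [0, 0, 0], "angular": [0, 0, 0]},
    {"hand": 0, "offset": [0, 0, 0], "angular": [0, 0, 0]},
    {"hand": 0, "offset": [0, 0, 0], "angular": [0, 0, 0]},
    {"hand": 0, "offset": [0, 0, 0], "angular": [0, 0, 0]},
    {"hand": 0, "offset": [0, 0, 0], "angular": [0, 0, 0]},
    {"hand": 0, "offset": [0, 0, 0], "angular": [0, 0, 0]},
    {"hand": 0, "offset": [0, 0, 0], "angular": [0, 0, 0]}
  ]
}}

```text
time: 10.1
tool_pos: [0.5722, 0.2041, 0.1485]
tcp_rot: [2.515, 1.881, 0.001]
wrist_force: [-7.0, 0.3, 7.4]
width: 0.102
```

Emit:
{"method": "drive_tool", "body": {
  "deltas": [
    {"hand": 0, "offset": [-0.5, 0.15, -0.32], "angular": [0, 0, 0]},
    {"hand": 0, "offset": [-0.98, 0.29, -0.67], "angular": [0, 0, 0]},
    {"hand": 0, "offset": [-1.44, 0.42, -1.05], "angular": [0, 0, 0]},
    {"hand": 0, "offset": [-1.86, 0.55, -1.46], "angular": [0, 0, 0]},
    {"hand": 0, "offset": [-2.27, 0.67, -1.9], "angular": [0, 0, 0]},
    {"hand": 0, "offset": [-2.65, 0.78, -2.37], "angular": [0, 0, 0]},
    {"hand": 0, "offset": [-2.99, 0.88, -2.86], "angular": [0, 0, 0]},
    {"hand": 0, "offset": [-3.3, 0.97, -3.38], "angular": [0, 0, 0]}
  ]
}}

```text
time: 11.1
tool_pos: [0.5413, 0.2143, 0.1154]
tcp_rot: [2.514, 1.88, 0.007]
wrist_force: [-3.8, 0.2, 6.4]
width: 0.1
```

Emit:
{"method": "drive_tool", "body": {
  "deltas": [
    {"hand": 0, "offset": [-0.28, 0.08, -0.54], "angular": [0, 0, 0]},
    {"hand": 0, "offset": [-0.52, 0.15, -1.09], "angular": [0, 0, 0]},
    {"hand": 0, "offset": [-0.73, 0.21, -1.66], "angular": [0, 0, 0]},
    {"hand": 0, "offset": [-0.9, 0.26, -2.24], "angular": [0, 0, 0]},
    {"hand": 0, "offset": [-1.04, 0.3, -2.83], "angular": [0, 0, 0]},
    {"hand": 0, "offset": [-1.13, 0.33, -3.43], "angular": [0, 0, 0]},
    {"hand": 0, "offset": [-1.19, 0.35, -4.0], "angular": [0, 0, 0]},
    {"hand": 0, "offset": [-1.2, 0.35, -4.4], "angular": [0, 0, 0]}
  ]
}}

```text
time: 12.1
tool_pos: [0.528, 0.2186, 0.07]
tcp_rot: [-2.516, -1.881, -0.004]
wrist_force: [-6.2, 3.7, 3.6]
width: 0.102
```

Emit:
{"method": "drive_tool", "body": {
  "deltas": [
    {"hand": 0, "offset": [0, 0, -0.2], "angular": [0, 0, 0]},
    {"hand": 0, "offset": [0, 0, -0.4], "angular": [0, 0, 0]},
    {"hand": 0, "offset": [0, 0, -0.4], "angular": [0, 0, 0]}
  ]
}}

```text
time: 12.48
tool_pos: [0.5278, 0.2186, 0.0657]
tcp_rot: [-2.516, -1.881, -0.004]
wrist_force: [-4.9, 4.8, 0.9]
width: 0.104
```

Emit:
{"method": "drive_tool", "body": {
  "deltas": [
    {"hand": 0, "offset": [0, 0, -0.2], "angular": [0, 0, 0]},
    {"hand": 0, "offset": [0, 0, -0.3], "angular": [0, 0, 0]},
    {"hand": 0, "offset": [0, 0, -0.3], "angular": [0, 0, 0]}
  ]
}}

```text
time: 12.85
tool_pos: [0.5278, 0.2187, 0.0638]
tcp_rot: [-2.516, -1.881, -0.004]
wrist_force: [-7.9, 3.6, 9.6]
width: 0.101
```

The stop is felt (Fz jumped from 1 to about 10 N). I'll release, rise, and go back a little towards the knob for a look.

Emit:
{"method": "drive_tool", "body": {
  "deltas": [
    {"hand": 0, "offset": [0, 0, -0.1], "angular": [0, 0, 0]},
    {"hand": 0, "offset": [0, 0, -0.1], "angular": [0, 0, 0]},
    {"hand": 0.2, "offset": [0, 0, 0], "angular": [0, 0, 0]},
    {"hand": 0.45, "offset": [0, 0, 0], "angular": [0, 0, 0]},
    {"hand": 0.45, "offset": [0, 0, 0], "angular": [0, 0, 0]},
    {"hand": 0.45, "offset": [0, 0, 0], "angular": [0, 0, 0]}
  ]
}}

```text
time: 13.6
tool_pos: [0.5272, 0.2174, 0.061]
tcp_rot: [2.515, 1.882, -0.0]
wrist_force: [-0.4, 0.5, 0.6]
width: 0.456
```

Emit:
{"method": "drive_tool", "body": {
  "deltas": [
    {"hand": 0.45, "offset": [0, 0, 2], "angular": [0, 0, 0]},
    {"hand": 0.45, "offset": [0, 0, 5], "angular": [0, 0, 0]},
    {"hand": 0.5, "offset": [0, 0, 10], "angular": [0, 0, 0]},
    {"hand": 0.5, "offset": [-5.6, -5.7, 15], "angular": [0, 0, 0]},
    {"hand": 0.5, "offset": [-5.6, -5.7, 15], "angular": [0, 0, 0]},
    {"hand": 0.5, "offset": [-5.6, -5.7, 15], "angular": [0, 0, 0]}
  ]
}}

```text
time: 14.35
tool_pos: [0.4714, 0.16, 0.213]
tcp_rot: [2.516, 1.879, 0.006]
wrist_force: [-0.3, 0.6, -0.9]
width: 0.498
```

```bash
python3 look.py 6; python3 - <<'E'
from h import *
s0=cv2.imread("pics/scene0.png").astype(int); s=cv2.imread("pics/s6.png").astype(int)
for x in(190,205,220,235,250): print(x,"s0",s0[245:285,x].mean(1).argmax()+245,"s6",s[245:285,x].mean(1).argmax()+245, s[255:285:3,x].mean(1).astype(int))
u=np.array([.9594,-.2821,0]);v=np.array([.2821,.9594,0])
for th in(0,.1):
    c=np.array([.613,.195,.11])-.092*np.cos(th)*u+[0,0,.092*np.sin(th)]; print(th,proj("scene",c).round(1))
E
```

```text
14.35 [0.4714 0.16   0.213 ] [2.516 1.879 0.006] [-0.3  0.6 -0.9] 0.498
190 s0 268 s6 275 [ 87  86  89  88  66  31 107 169 104  78]
205 s0 265 s6 272 [ 80  81  84  60  35 119 167  97  78  80]
220 s0 262 s6 269 [ 87  87  50  43 131 158  93  79  79  78]
235 s0 281 s6 280 [ 86  39  48 145 149  89  62  95 152 168]
250 s0 272 s6 273 [168  83 104 131  84 139 184 182 183 181]
0 [218.4 273.4]
0.1 [217.6 266.6]
```

View pics/c6.png

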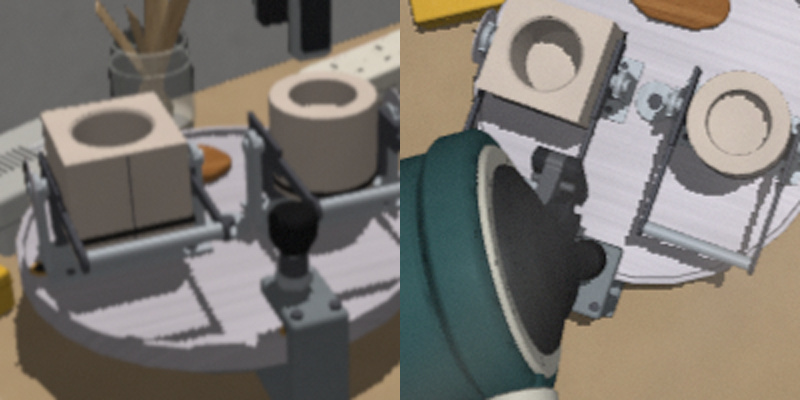

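The bar is back at its level position (bar line 7 px lower than at the start, matching a predicted tip of 0). The round mould and knob are unmoved and the tool is above the knob. I'll descend in steps.

Emit:
{"method": "drive_tool", "body": {
  "deltas": [
    {"hand": 0.6, "offset": [0, 0.1, -4], "angular": [0, 0, 0]},
    {"hand": 0.6, "offset": [0, 0.1, -7], "angular": [0, 0, 0]},
    {"hand": 0.6, "offset": [0, 0.1, -8.5], "angular": [0, 0, 0]},
    {"hand": 0.6, "offset": [0, 0.1, -9], "angular": [0, 0, 0]},
    {"hand": 0.6, "offset": [0, 0.1, -9], "angular": [0, 0, 0]}
  ]
}}

```text
time: 15.08
tool_pos: [0.4715, 0.1619, 0.1213]
tcp_rot: [2.515, 1.882, 0.0]
wrist_force: [-0.1, -0.3, 0.6]
width: 0.594
```

```bash
python3 look.py 7; python3 - <<'E'
import cv2
s=cv2.imread("pics/s7.png"); cv2.imwrite("pics/z7.png",cv2.resize(s[200:320,220:360],(700,600),interpolation=2))
E
```

```text
15.07 [0.4715 0.1619 0.1213] [2.515 1.882 0.   ] [-0.1 -0.3  0.6] 0.594
```

View pics/z7.png

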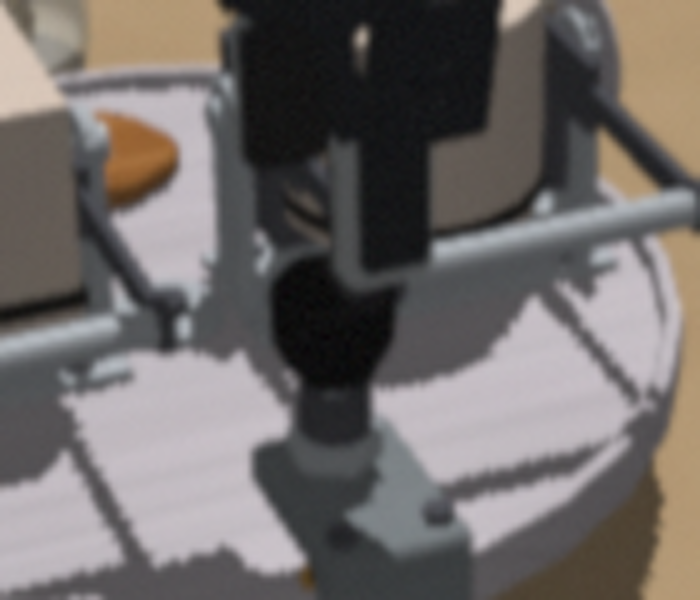

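The near finger's tip is at scene px about (297,254) and the knob centre at (287,264). The fingers straddle the knob centrally along u, with tips about 30 mm above reported TCP, as before. I'll go down and grip.

Emit:
{"method": "drive_tool", "body": {
  "deltas": [
    {"hand": 0.6, "offset": [0, 0, -1.2], "angular": [0, 0, 0]},
    {"hand": 0.6, "offset": [0, 0, -2.4], "angular": [0, 0, 0]},
    {"hand": 0.6, "offset": [0, 0, -3.6], "angular": [0, 0, 0]},
    {"hand": 0.6, "offset": [0, 0, -4.5], "angular": [0, 0, 0]},
    {"hand": 0.6, "offset": [0, 0, -4.5], "angular": [0, 0, 0]}
  ]
}}

```text
time: 15.8
tool_pos: [0.47, 0.1613, 0.0748]
tcp_rot: [-2.515, -1.881, 0.004]
wrist_force: [-0.3, -0.6, -0.3]
width: 0.6
```

Emit:
{"method": "drive_tool", "body": {
  "deltas": [
    {"hand": 0.4, "offset": [0, 0, 0], "angular": [0, 0, 0]},
    {"hand": 0.3, "offset": [0, 0, 0], "angular": [0, 0, 0]},
    {"hand": 0.2, "offset": [0, 0, 0], "angular": [0, 0, 0]},
    {"hand": 0.1, "offset": [0, 0, 0], "angular": [0, 0, 0]},
    {"hand": 0.1, "offset": [0, 0, 0], "angular": [0, 0, 0]},
    {"hand": 0.1, "offset": [0, 0, 0], "angular": [0, 0, 0]}
  ],
  "force": 50
}}

```text
time: 16.55
tool_pos: [0.472, 0.1616, 0.0768]
tcp_rot: [2.515, 1.881, 0.003]
wrist_force: [4.9, -2.3, 1.6]
width: 0.324
```

Emit:
{"method": "drive_tool", "body": {
  "deltas": [
    {"hand": 0.1, "offset": [0, 0, 0.3], "angular": [0, 0, 0]},
    {"hand": 0.1, "offset": [0, 0, 0.6], "angular": [0, 0, 0]},
    {"hand": 0.1, "offset": [0, 0, 0.9], "angular": [0, 0, 0]},
    {"hand": 0.1, "offset": [0, 0, 1.2], "angular": [0, 0, 0]},
    {"hand": 0.1, "offset": [0, 0, 1.5], "angular": [0, 0, 0]},
    {"hand": 0.1, "offset": [0, 0, 1.5], "angular": [0, 0, 0]},
    {"hand": 0.1, "offset": [0, 0, 1.5], "angular": [0, 0, 0]}
  ]
}}

```text
time: 17.42
tool_pos: [0.4718, 0.1615, 0.0899]
tcp_rot: [2.515, 1.881, 0.002]
wrist_force: [9.1, -0.8, -10.2]
width: 0.319
```

Emit:
{"method": "drive_tool", "body": {
  "deltas": [
    {"hand": 0.1, "offset": [0, 0, 0.1], "angular": [0, 0, 0]},
    {"hand": 0.1, "offset": [0, 0, 0.2], "angular": [0, 0, 0]},
    {"hand": 0.1, "offset": [0, 0, 0.2], "angular": [0, 0, 0]},
    {"hand": 0.1, "offset": [0, 0, 0.2], "angular": [0, 0, 0]}
  ]
}}

```text
time: 17.92
tool_pos: [0.4718, 0.1616, 0.0918]
tcp_rot: [2.515, 1.881, 0.002]
wrist_force: [10.2, -1.8, -9.9]
width: 0.324
```

Emit:
{"method": "drive_tool", "body": {
  "deltas": [
    {"hand": 0.1, "offset": [0, 0, 0.1], "angular": [0, 0, 0]},
    {"hand": 0.1, "offset": [0, 0, 0.2], "angular": [0, 0, 0]},
    {"hand": 0.1, "offset": [0, 0, 0.2], "angular": [0, 0, 0]},
    {"hand": 0.1, "offset": [0, 0, 0.2], "angular": [0, 0, 0]}
  ]
}}

```text
time: 18.42
tool_pos: [0.4718, 0.1615, 0.0929]
tcp_rot: [2.515, 1.881, 0.002]
wrist_force: [11.1, -0.3, -15.3]
width: 0.323
```

```bash
python3 look.py 8; python3 - <<'E'
import cv2
s=cv2.imread("pics/s8.png"); cv2.imwrite("pics/z8.png",cv2.resize(s[180:330,150:350],(800,600),interpolation=2))
E
```

```text
18.43 [0.4718 0.1615 0.0929] [2.515e+00 1.881e+00 2.000e-03] [ 11.1  -0.3 -15.3] 0.323
```

View pics/z8.png

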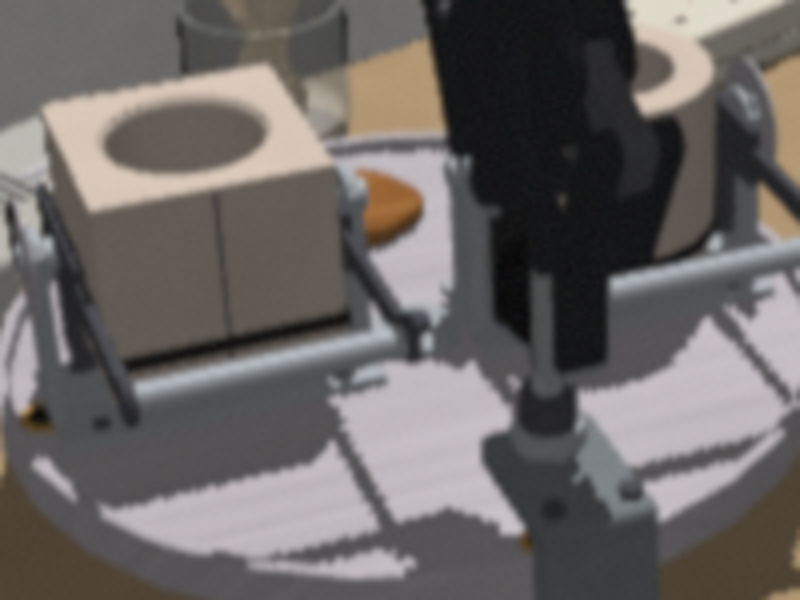

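The knob is in the fingers above the sleeve. It rose 16.1 mm, and the pull went from 10 to 15 N, so the pin is at its stop. The square mould is level and the table stands unturned. I'm handing in.

```bash
python3 - <<'E'
from workcell import bot
s=bot.read_state(); print(s["time"],s["tool_pos"].round(4),s["wrist_force"].round(1),s["width"]); print(bot.finish_job())
E
```

```text
18.525 [0.4717 0.1615 0.0929] [ 12.1   0.7 -14.6] 0.31567022285322116
the job is handed in; nothing more can be done
None
```

I drained the square mould and set it back level, and the fingers are now holding the index pin's knob up at its stop. I handed the job in at 18.5 s of the 53 s.

- **Tip and drain:** I lifted the handle bar to about 1.05 rad (60°), which both the arm's travel and the picture gave. I held it there for 2.1 s.
- **Back level:** I lowered the cradle until I felt its stop, with the upward force rising from 1 to about 10 N. After I let go, the picture put the bar at its level position, and the round mould had not moved.
- **Index pin:** I gripped the knob (opening 0.32) and raised it 16.1 mm. The pull then rose from 10 to 15 N, which I take as the pin's hard stop. The last picture showed the square mould level and the table apparently unturned.

**What disagreed:**
- **Finger height:** The fingertips sit about 28 mm higher in the pictures than the reported tool position. Because of that, my first grip closed just above the bar and touched nothing. I lowered the later grasps by that amount, and both held.
- **Sideways force:** About 12 N of sideways force was left on the knob grip when I handed in. I saw no effect from it.
- **Not read directly:** I judged that the pin stayed home during draining, and that the table did not turn, only from the pictures and forces.

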